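Load the marked lock cylinder on the key-turn tester

TASK

On the lock tester, turn the black selector knob clockwise from off until its pointer clicks in at the lock cylinder that wears the red spacer ring. Then turn the steel spring-return dial clockwise past its first two clicks to the third, red mark and finish while still gripping it there against its spring: do not let go. Leave the lock cylinders, the punch and the clasp where they are.

Things in the scene. Friction and masses are not known exactly. Their poses are not given: they have to be found in the camera images.
- selector_base: green selector housing, fixed, 190 x 170 x 40 mm; origin at its underside directly below the knob axis, z up; the housing reaches from -55 to +135 mm along its own x and 85 mm either way along y. On its top three brass nests (rings 42 mm across, 10 mm high) stand on an arc of 105 mm radius about the knob axis on the +x side, with a white line leading to each; a black line at the off position
- selector_bar (a point): grip bar of the black selector knob, 46 mm long (own x) x 12 mm wide (own y) x 32 mm high; this point lies on the turning axis, at the middle of the bar, 11 mm below its top and 21 mm above the knob's disc (52 mm diameter, 8 mm thick, on the housing top); the point is 69 mm above the counter. Its x points along the pointer (white stripe and white nose), z up
- selector (a joint): angle of the selector knob, grows clockwise seen from above; clicks in (small spring detents, at most about 0.1 N m to turn) at 0 rad = off (where it starts), 0.5 = pointing at nest1, 1.0 = nest2, 1.5 = nest3, and stays there when released; stops at -0.15 and 1.65
- nest1 (a point): centre of nest1, on the housing's top, 40 mm above the counter; selector at 0.5 rad points at it
- nest2 (a point): centre of nest2, likewise; selector at 1.0 rad points at it
- nest3 (a point): centre of nest3, likewise; selector at 1.5 rad points at it
- cyl_red_center (a point): nickel lock cylinder, upright, 30 mm diameter, 30 mm tall, standing loose in one of the three nests of the selector; point at its centre (15 mm above its underside); this one wears the red plastic spacer ring (33 mm diameter) round its upper end; which nest it stands in varies
- cyl_a_center (a point): plain nickel lock cylinder, upright, 30 mm diameter, 30 mm tall, standing loose in one of the three nests of the selector; point at its centre (15 mm above its underside)
- cyl_b_center (a point): plain nickel lock cylinder, upright, 30 mm diameter, 30 mm tall, standing loose in one of the three nests of the selector; point at its centre (15 mm above its underside)
- dial_base: grey dial housing, fixed, 140 x 140 x 40 mm, with a round aluminium face on top bearing three black marks (rest, first, second) and a wider red mark (third); origin at the centre of its underside, below the dial's axis, z up
- dial_bar (a point): grip bar of the knurled steel dial, 46 mm long (own x) x 12 mm wide (own y) x 32 mm high; this point lies on the turning axis, at the middle of the bar, 11 mm below its top and 21 mm above the dial's disc (54 mm diameter, 8 mm thick, on the housing top); the point is 69 mm above the counter. Its x points along the pointer (black stripe and black nose), z up
- dial (a joint): angle of the dial, grows clockwise seen from above; 0 = rest, clicks at 0.4 (first), 0.8 (second) and 1.2 rad (third, red mark), stop at 1.45. A spring returns it to 0 from anywhere when released (0.12 N m at rest, 0.24 N m at the third mark, clicks add up to 0.06 N m)
- punch_center (a point): bronze spring pin punch, loose, 115 mm long, 12 mm diameter, lying on the counter to the left; point at its middle
- clasp_center (a point): dented aluminium trunk clasp, loose, 60 x 35 x 13 mm, lying on the counter to the right; point at its middle
There are look-alikes about, which are no part of the job. Leave any pink look-alike of the dial_base alone. Leave any purple or turquoise look-alike of the part that bears cyl_red_center alone.

How it is judged:
By the outcome, as a careful person would: the job done as asked, in the order asked, and still so for the second after the job is handed in, while the arm keeps its last pose, push and grip.
It also fails if it takes over 45 s, if anything falls off the work surface, if the arm or the gripper's body presses on something with over 40 N, if the wrist force passes 120 N, or if a joint passes its speed limit or range.

ROBOT

A 6-joint arm with a two-finger parallel gripper is mounted at the origin on the work surface. World frame = base frame: x ahead of the robot, y to its left, z up, the work surface at z = 0. Lengths are in mm, angles in rad, forces in N, time in s.
With the tool pointing down it reaches from about 425 to 950 mm from the base axis. Payload 3.5 kg.
Tool frame: the origin (TCP) lies at the very end of the fingers, on their centre line; the grasp point (between the pads) lies robot.pinch_z behind it (robot.pinch_z is the distance from the TCP to the grasp point, in mm); z points along the fingers, y is the line along which they close (so a half turn about z gives the same grasp; the last joint's range is limited). The gripper opens to 85 mm and grips with 20 to 120 N. Pads are 22 mm wide; open, the fingers measure 114 mm over their backs; the gripper's body (76 mm by 85 mm) begins 54 mm behind the grasp point. The pads swing forward as they close: fully open they stand 13 mm farther back than shut.
Start: joints at [1.105, 0.286, 1.577, -0, 1.279, -0.15], TCP at [209.603, 641.617, 231.325] pointing down, gripper open.
Joint ranges: [-2.77, 2.77], [-0.9, 2.22], [0.21, 2.48], [-1.53, 4.67], [0.24, 2.81], [-2.84, 2.84]. Speed limits (rad/s): [2.79, 2.79, 3.14, 3.14, 3.14, 3.14].

INTERFACE

Orientations are given as a rotation vector (axis times angle).
In Python, from workcell import readout, eyes, workorder, robot gives the robot as it stands.
- The arm moves only by the shell command python3 -m handwheel 'ROWS' [OPENING]. ROWS is JSON, a list of rows, each an object of numbers: "tx", "ty", "tz": the shift along the tool's x, y, z in cm; "rx", "ry", "rz": the turn, a rotation vector about the tool's x, y, z in degrees. In form: [{"tx": .., "ty": .., "tz": .., "rx": .., "ry": .., "rz": ..}, ...]. A call has 1 to 8 rows; each row is the pose to reach, as a shift and turn from the pose commanded when the call began, along the tool's axes at that moment; what a row does not reach only later rows make up. A row lasts 1/8 s, in which the tool goes at most 62.5 mm and 10.7 degrees, less where a joint would pass 70% of its speed; a pose out of reach is approached as far as the arm can. A call with a gripper value outside its range is refused whole. OPENING is the finger opening in cm, from 0 to 8.54, set as the call begins (- or left out, the last holds). The fingers move at their own pace and stop on an object; the grip force is fixed at half the most. Time passes only in rows, so rows that repeat a pose let the fingers close. It gives the time, the measured TCP pose, the force, the opening and the grip force at its end, in the units of the state.
- readout.get_obs(): the state, without advancing time (a new reading comes with each control period).
- eyes.read_camera(name): name is "scene" or "top" or "wrist"; returns (picture, depth): 480x640x3 uint8, red, green, blue; 480x640 float32, mm along the optical axis (not along the pixel's ray), 0 where there is no reading.
- eyes.camera_params(name): a dict with "fx", "fy", "cx", "cy" (pixels), "position" and "attitude" of the camera in the world. Camera axes: x right, y down, z forward; pixel columns grow to the right and rows downward; lengths in mm; the calibration is good to about 2 mm. A picture is of the moment at which its call begins: read the wrist's pose just before it. camera_params takes no time and is no camera call; for the wrist camera it gives the pose at the moment of the call.
- workorder.hand_in(): hands the job in; it is judged then, once.
The state is a dict: "clock": time; "joint_positions": joint angles; "qd": joint speeds; "tau": joint torques, N m; "ee_pos": TCP position; "tcp_rot": TCP orientation; "ft_force": force on the tool from outside, world axes, zero at the start; "torque": the same for the moment, N m; "finger_gap": finger opening in mm; "gripper_force": force on a finger pad.
Only numpy, scipy, OpenCV 4.12 (cv2) and the standard library are available. Lean on these libraries where they do the work, as an engineer would, in place of code of your own. Each camera call takes 0.05 s, during which the arm holds its last target. There are 200 camera calls.

## Working session

There is one attempt and no reset: what is moved stays moved. The work goes in short steps, Python scripts to look and compute and a shell command to move; the robot and the scene stay as the last step left them, time stands still between calls to the robot, and variables do not carry over. Pictures are saved under pics/ and viewed, at most 10 in all, crops included, and the job is handed in when it is done.

```bash
ls; mkdir -p pics; python3 - <<'E'
from workcell import readout, eyes, workorder, robot
import cv2,numpy as np
print(readout.get_obs(), robot.pinch_z)
for n in ("scene","top"):
    p,d=eyes.read_camera(n); print(n,eyes.camera_params(n))
    cv2.imwrite(f"pics/{n}0.png",p[:,:,::-1]); np.save(f"{n}0.npy",d)
E
```

```text
pics
{'clock': 0.0, 'joint_positions': array([ 1.10503327e+00,  2.87218679e-01,  1.57816848e+00,  2.55277628e-06,
        1.27860970e+00, -1.49985044e-01]), 'qd': array([ 0.00097458, -0.00103039, -0.00013503,  0.00205391,  0.00206754,
        0.00093869]), 'tau': array([ 1.63241398e-04, -4.05992067e+01, -2.92616719e+01, -9.09144273e-05,
        5.84724228e-03, -9.58232448e-06]), 'ee_pos': array([209.28905457, 641.04430578, 229.91644794]), 'tcp_rot': array([-0.49385052, -3.10179164,  0.00359696]), 'ft_force': array([1.02386967, 1.33871711, 0.64594633]), 'torque': array([ 0.045769  , -0.00556466,  0.03187581]), 'gripper_force': 0.0, 'finger_gap': 85.44065589831538} 18.700000000000003
scene {'fx': 566.7860462686058, 'fy': 566.7860462686058, 'cx': 320.05766368510837, 'cy': 246.37113342344009, 'position': array([1282.26865   ,  -86.44231254, 1058.08133941]), 'attitude': array([-1.8960304 , -1.78063021,  0.5755891 ])}
top {'fx': 611.4267122574133, 'fy': 611.4267122574133, 'cx': 327.1971955632301, 'cy': 253.21994123380276, 'position': array([ 304.80505556,  -16.29182824, 1510.24265179]), 'attitude': array([-2.13404102,  2.12513292, -0.21576517])}
```

View pics/scene0.png

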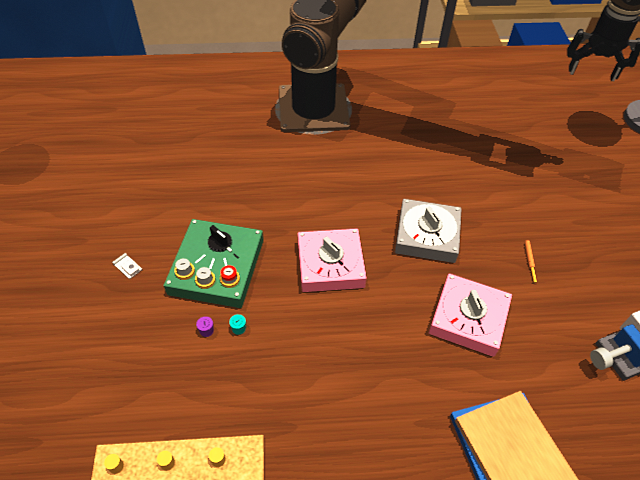

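View pics/top0.png

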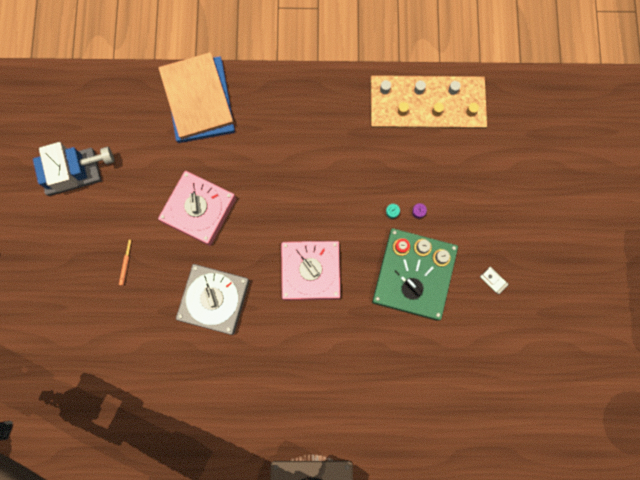

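The scene view shows the green selector at (215,262) with the red-ringed cylinder at (229,273) and plain ones at (184,267) and (205,276). The grey dial is at (430,228), with pink look-alikes at (332,258) and (472,313). Purple and turquoise cylinders lie loose at (205,326) and (238,324).

In the top view the selector knob is at (412,288), the red ring at (402,246), the grey dial at (212,299), the pink ones at (310,270) and (196,206), and turquoise and purple at (393,211) and (420,211). I choose the green selector, the red ring in the housing, and the grey dial.

```bash
cat > h.py <<'E'
import numpy as np,cv2
from scipy.spatial.transform import Rotation as R
from workcell import readout,eyes,robot
def ray(c,uv):
    uv=np.atleast_2d(uv).astype(float)
    d=np.c_[(uv[:,0]-c['cx'])/c['fx'],(uv[:,1]-c['cy'])/c['fy'],np.ones(len(uv))]
    return c['position'],R.from_rotvec(c['attitude']).apply(d)
def plane(c,uv,z):
    o,d=ray(c,uv); return o+d*((z-o[2])/d[:,2])[:,None]
def tri(c1,u1,c2,u2):
    (o1,d1),(o2,d2)=ray(c1,u1),ray(c2,u2); d1=d1[0];d2=d2[0]
    s=np.linalg.lstsq(np.c_[d1,-d2],o2-o1,rcond=None)[0]
    a,b=o1+s[0]*d1,o2+s[1]*d2
    return (a+b)/2,np.linalg.norm(a-b)
def mask(bgr,lo,hi):
    return cv2.inRange(cv2.cvtColor(bgr,cv2.COLOR_BGR2HSV),lo,hi)
def big(m):
    c=cv2.findContours(m,cv2.RETR_EXTERNAL,cv2.CHAIN_APPROX_NONE)[0]
    return max(c,key=cv2.contourArea)
E
python3 - <<'E'
from h import *
np.set_printoptions(precision=1,suppress=True)
C={n:eyes.camera_params(n) for n in("scene","top")}
I={n:cv2.imread(f"pics/{n}0.png") for n in C}
t=I["top"];c=C["top"]
g=big(cv2.morphologyEx(mask(t,(60,80,40),(90,255,255)),cv2.MORPH_CLOSE,np.ones((5,5))))
p=plane(c,g[:,0],40)[:,:2].astype(np.float32)
print("green",cv2.minAreaRect(p)); print(cv2.boxPoints(cv2.minAreaRect(p)))
# white face of dial
m=mask(t,(0,0,150),(180,60,255)); m[:, :170]=0; m[:,255:]=0; m[:260]=0;m[340:]=0
w=big(m); print("face",cv2.fitEllipse(cv2.convexHull(w)))
e=cv2.fitEllipse(cv2.convexHull(w)); print(plane(c,e[0],40))
# red ring both views
u={}
for n,(x0,x1,y0,y1) in dict(top=(385,425,235,260),scene=(215,245,258,290)).items():
    m=mask(I[n],(0,150,120),(8,255,255)); k=np.zeros_like(m); k[y0:y1,x0:x1]=m[y0:y1,x0:x1]
    u[n]=np.array(cv2.minEnclosingCircle(big(k))[0]); print(n,u[n])
print("red",tri(C["top"],u["top"],C["scene"],u["scene"]))
a=cv2.resize(t[225:335,170:262],None,fx=4,fy=4,interpolation=cv2.INTER_CUBIC)
b=cv2.resize(t[225:335,370:465],None,fx=4,fy=4,interpolation=cv2.INTER_CUBIC)
cv2.imwrite("pics/crop1.png",np.hstack([a,b]))
w=eyes.camera_params("wrist"); print(w, R.from_rotvec(w['attitude']).as_matrix()); print(R.from_rotvec(readout.get_obs()['tcp_rot']).as_matrix())
E
```

```text
green ((534.3013305664062, -251.8898162841797), (167.93112182617188, 188.93130493164062), 75.23809051513672)
[[ 421.6 -309. ]
 [ 604.3 -357.2]
 [ 647.  -194.8]
 [ 464.3 -146.6]]
face ((210.61936950683594, 298.8320007324219), (69.05535888671875, 82.50904846191406), 102.31543731689453)
[[470.5 242.9  40. ]]
top [402.3 245.3]
scene [228.3 272.5]
red (array([ 599.2, -217.6,   66.3]), np.float64(1.5837167844723863))
{'fx': 419.57385140872947, 'fy': 419.57385140872947, 'cx': 314.9582454713296, 'cy': 239.14593613738893, 'position': array([140.1, 663.8, 372.9]), 'attitude': array([2.3, 1.7, 0.2])} [[ 0.3  0.9  0.3]
 [ 1.  -0.3 -0.1]
 [-0.   0.3 -1. ]]
[[-1.   0.3 -0. ]
 [ 0.3  1.  -0. ]
 [ 0.  -0.  -1. ]]
```

View pics/crop1.png

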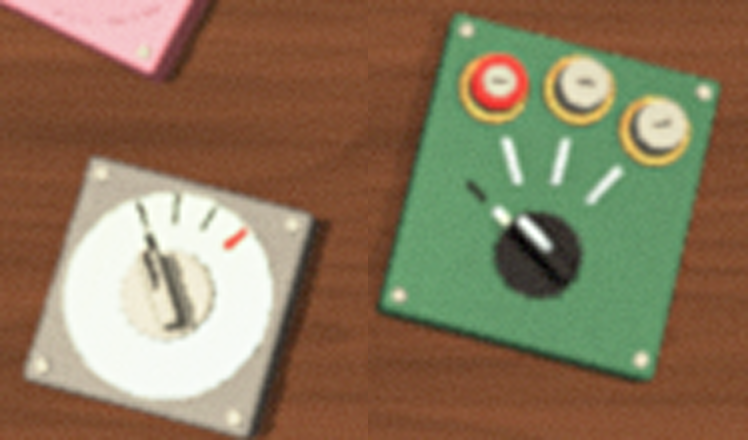

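The crop confirms the choice. The red ring at (497,87) is in the nest just clockwise of off (nest1). The selector points at the black off line (476,190), and the grey dial points at its rest mark (142,212), with its red mark at (236,240). Next I plan a move over the dial for a wrist look, then on to the selector.

```bash
cat >> h.py <<'E'
def go(x,y,z,yaw):
    "shift (cm, tool axes) and rz (deg) from the measured pose to a tool-down pose with tool x at world yaw (deg)"
    o=readout.get_obs(); T=R.from_rotvec(o['tcp_rot'])
    G=R.from_euler('z',yaw,degrees=True)*R.from_euler('x',180,degrees=True)
    print("shift cm",np.round(T.inv().apply(np.array([x,y,z])-o['ee_pos'])/10,2),"rot deg",np.round((T.inv()*G).as_rotvec(degrees=True),2), "t",round(o['clock'],2))
E
python3 -c "
from h import *
go(470,243,230,197)"
```

```text
shift cm [-37.14 -29.75   0.06] rot deg [ -0.11  -0.06 -35.09] t 0.1
```

```bash
python3 -m handwheel '[{"tx":-4.5,"ty":-3.5,"rz":-5},{"tx":-9,"ty":-7.2,"rz":-10},{"tx":-13.5,"ty":-10.8,"rz":-15},{"tx":-18,"ty":-14.5,"rz":-20},{"tx":-23,"ty":-18.5,"rz":-25},{"tx":-28,"ty":-22.5,"rz":-30},{"tx":-33,"ty":-26.5,"rz":-35},{"tx":-37,"ty":-29.7,"rz":-35}]' && python3 -m handwheel '[{},{},{}]' && python3 - <<'E'
from h import *
c=eyes.camera_params("wrist");p,d=eyes.read_camera("wrist");np.save("w1.npy",d)
import pickle;pickle.dump(c,open("w1.pkl","wb"));cv2.imwrite("pics/w1.png",p[:,:,::-1])
go(495,-242,200,42.5)
E
```

```text
schema error: expected keys tx, ty, tz, rx, ry, rz
```

```bash
python3 -m handwheel '[{"tx":-4.5,"ty":-3.5,"tz":0,"rx":0,"ry":0,"rz":-5},{"tx":-9,"ty":-7.2,"tz":0,"rx":0,"ry":0,"rz":-10},{"tx":-13.5,"ty":-10.8,"tz":0,"rx":0,"ry":0,"rz":-15},{"tx":-18,"ty":-14.5,"tz":0,"rx":0,"ry":0,"rz":-20},{"tx":-23,"ty":-18.5,"tz":0,"rx":0,"ry":0,"rz":-25},{"tx":-28,"ty":-22.5,"tz":0,"rx":0,"ry":0,"rz":-30},{"tx":-33,"ty":-26.5,"tz":0,"rx":0,"ry":0,"rz":-35},{"tx":-37,"ty":-29.7,"tz":0,"rx":0,"ry":0,"rz":-35}]' && python3 -m handwheel '[{"tx":0,"ty":0,"tz":0,"rx":0,"ry":0,"rz":0},{"tx":0,"ty":0,"tz":0,"rx":0,"ry":0,"rz":0},{"tx":0,"ty":0,"tz":0,"rx":0,"ry":0,"rz":0}]' && python3 - <<'E'
from h import *
c=eyes.camera_params("wrist");p,d=eyes.read_camera("wrist");np.save("w1.npy",d)
import pickle;pickle.dump(c,open("w1.pkl","wb"));cv2.imwrite("pics/w1.png",p[:,:,::-1])
go(495,-242,200,42.5)
E
```

```text
clock: 1.1
ee_pos: [469.7, 242.3, 231.0]
tcp_rot: [0.462, -3.107, 0.0]
ft_force: [0.2, 0.2, -0.0]
finger_gap: 85.6
gripper_force: 0.0
clock: 1.48
ee_pos: [468.2, 245.5, 231.1]
tcp_rot: [0.465, -3.106, -0.0]
ft_force: [0.1, -0.5, -0.4]
finger_gap: 85.5
gripper_force: 0.0
shift cm [ 11.72 -47.41   3.11] rot deg [-3.0000e-02 -2.0000e-02  1.5453e+02] t 1.52
```

View pics/w1.png

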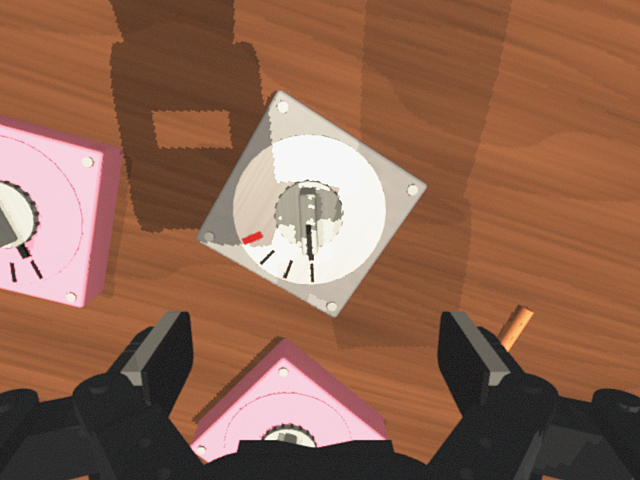

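The wrist view shows the grey dial with its bar at (308,208) and nose at (310,245). The marks are rest (312,272), first (288,269), second (267,257) and red (252,238), and the screws are at (282,106), (413,189), (332,307) and (209,237).

```bash
python3 - <<'E'
from h import *
import pickle
np.set_printoptions(precision=1,suppress=True)
c=pickle.load(open("w1.pkl","rb"));t=eyes.camera_params("top");d=np.load("w1.npy");im=cv2.imread("pics/w1.png")
W=[(282,106),(413,189),(332,307),(209,237)];T=[(228.2,329.5),(180.2,316.2),(195,268.2),(243.2,281)]
P=[tri(c,a,t,b) for a,b in zip(W,T)]
for p in P:print(p)
print("centre",np.mean([p[0] for p in P],0),"wrist-only z=40",plane(c,W,40).mean(0),"top-only",plane(t,T,40).mean(0))
S=plane(c,W,40); e=S[1]-S[0]; print("edge yaw",np.degrees(np.arctan2(e[1],e[0])))
ctr=S.mean(0)
for n,u in zip("rest first second red".split(),[(312,272),(288,269),(267,257),(252,238)]):
    q=plane(c,u,41)[0]-ctr; print(n,np.degrees(np.arctan2(q[1],q[0])),np.hypot(*q[:2]))
# height map
o,dr=ray(c,np.stack(np.meshgrid(np.arange(640),np.arange(480)),-1).reshape(-1,2))
X=(o+dr*d.reshape(-1,1)).reshape(480,640,3)
m=((X[...,2]>72)&(X[...,2]<90)&(d>0)).astype(np.uint8); m[:,:270]=0;m[:,345:]=0;m[:170]=0;m[255:]=0
q=X[m>0]; print("bar top",len(q),q.mean(0),cv2.minAreaRect(q[:,:2].astype(np.float32)))
E
```

```text
(array([399.3, 198.4,  36.4]), np.float64(3.6856246069920857))
(array([425.4, 302.3,  90.2]), np.float64(2.3880583171606147))
(array([542.6, 281.5,  55. ]), np.float64(1.869752966131246))
(array([515.9, 167.2,  41.6]), np.float64(4.816724783426645))
centre [470.8 237.3  55.8] wrist-only z=40 [475.1 241.9  40. ] top-only [471.2 240.4  40. ]
edge yaw 75.4868560013552
rest 19.603676429515303 50.73886577517319
first -3.586529840264932 51.22648634438939
second -26.61344303209814 51.37114400493143
red -49.523189171981144 51.565880865936215
bar top 1018 [473.4 240.8  80. ] ((474.43841552734375, 241.10252380371094), (45.32389450073242, 12.00674819946289), 19.61664390563965)
```

The depth map puts the bar top at z = 80, centre (474.4, 241.1), yaw 19.6°, and the marks are 23° apart, which agrees with the text. On to the selector.

```bash
python3 -m handwheel '[{"tx":0.7,"ty":-3,"tz":0.3,"rx":0,"ry":0,"rz":10},{"tx":1.5,"ty":-6,"tz":0.6,"rx":0,"ry":0,"rz":20},{"tx":2.2,"ty":-9,"tz":0.9,"rx":0,"ry":0,"rz":30},{"tx":3,"ty":-12,"tz":1.2,"rx":0,"ry":0,"rz":40},{"tx":3.7,"ty":-15,"tz":1.5,"rx":0,"ry":0,"rz":50},{"tx":4.5,"ty":-18,"tz":1.5,"rx":0,"ry":0,"rz":60},{"tx":5.2,"ty":-21,"tz":1.5,"rx":0,"ry":0,"rz":70},{"tx":6,"ty":-24,"tz":1.5,"rx":0,"ry":0,"rz":80}]' && python3 -c "
from h import *
go(495,-242,220,42.5)"
```

```text
clock: 2.52
ee_pos: [481.4, -2.4, 216.4]
tcp_rot: [1.648, 2.674, 0.0]
ft_force: [-0.2, -0.5, -0.1]
finger_gap: 85.2
gripper_force: 0.0
shift cm [-22.01  -9.55  -0.36] rot deg [ 2.000e-02 -1.000e-02  7.421e+01] t 2.52
```

```bash
python3 -m handwheel '[{"tx":-3.2,"ty":-1.4,"tz":0,"rx":0,"ry":0,"rz":10},{"tx":-6.4,"ty":-2.8,"tz":0,"rx":0,"ry":0,"rz":20},{"tx":-9.6,"ty":-4.2,"tz":0,"rx":0,"ry":0,"rz":30},{"tx":-12.8,"ty":-5.6,"tz":0,"rx":0,"ry":0,"rz":40},{"tx":-16,"ty":-7,"tz":0,"rx":0,"ry":0,"rz":50},{"tx":-19.2,"ty":-8.4,"tz":0,"rx":0,"ry":0,"rz":60},{"tx":-22,"ty":-9.5,"tz":0,"rx":0,"ry":0,"rz":70},{"tx":-22,"ty":-9.5,"tz":0,"rx":0,"ry":0,"rz":74.2}]' && python3 -m handwheel '[{"tx":0,"ty":0,"tz":0,"rx":0,"ry":0,"rz":0},{"tx":0,"ty":0,"tz":0,"rx":0,"ry":0,"rz":0},{"tx":0,"ty":0,"tz":0,"rx":0,"ry":0,"rz":0}]' 5 && python3 - <<'E'
from h import *
np.set_printoptions(precision=1,suppress=True)
c=eyes.camera_params("wrist");p,d=eyes.read_camera("wrist");cv2.imwrite("pics/w2.png",p[:,:,::-1])
o,dr=ray(c,np.stack(np.meshgrid(np.arange(640),np.arange(480)),-1).reshape(-1,2))
X=(o+dr*d.reshape(-1,1)).reshape(480,640,3)
m=(X[...,2]>74)&(X[...,2]<86)&(d>0)&(np.hypot(X[...,0]-495,X[...,1]+242)<45)
q=X[m]; print("bar top",len(q),q.mean(0),cv2.minAreaRect(q[:,:2].astype(np.float32)))
r=mask(p[:,:,::-1].copy(),(0,150,100),(8,255,255))>0; r&=(d>0)
k=X[r&(X[...,2]>55)&(X[...,2]<80)]; print("red",len(k),k.mean(0))
print(readout.get_obs()['ee_pos'])
E
```

```text
clock: 3.52
ee_pos: [496.8, -242.6, 216.3]
tcp_rot: [2.928, 1.139, -0.0]
ft_force: [0.4, 1.2, -0.9]
finger_gap: 85.9
gripper_force: 0.0
clock: 3.9
ee_pos: [496.5, -241.1, 216.4]
tcp_rot: [2.925, 1.147, 0.0]
ft_force: [0.2, -0.4, -0.5]
finger_gap: 49.8
gripper_force: 0.0
bar top 1117 [ 501.  -240.8   80.3] ((500.4927978515625, -241.56100463867188), (45.81758117675781, 11.566182136535645), 42.63661575317383)
red 1395 [ 601.5 -216.1   70.7]
[ 496.4 -241.3  216.4]
```

View pics/w2.png

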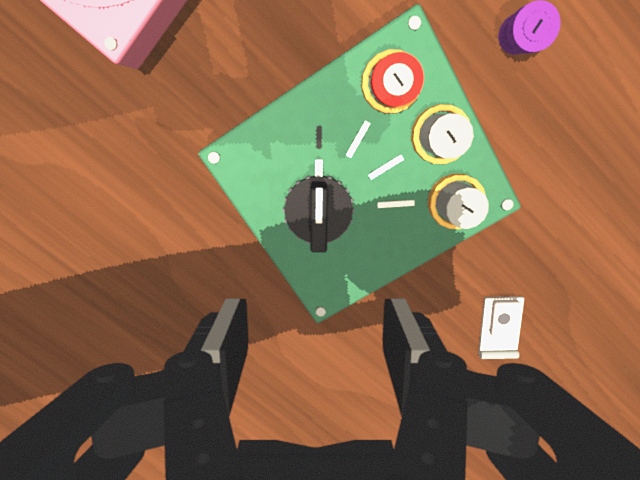

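Wrist view: the knob bar is at (319,215) with its nose at (319,167), and the off line is at (319,137). The red-ringed cylinder at (397,80) is at the first white line clockwise (358,139), so the goal is nest1 at 0.5 rad. The bar is at (500.3,-241.4), top z = 80, yaw 42.6°.

```bash
python3 -c "
from h import *
go(500,-241.5,54,42.6)"
```

```text
shift cm [ 0.25  0.26 16.24] rot deg [ 0.01 -0.    0.19] t 3.95
```

```bash
python3 -m handwheel '[{"tx":0.25,"ty":0.25,"tz":4,"rx":0,"ry":0,"rz":0},{"tx":0.25,"ty":0.25,"tz":8,"rx":0,"ry":0,"rz":0},{"tx":0.25,"ty":0.25,"tz":11,"rx":0,"ry":0,"rz":0},{"tx":0.25,"ty":0.25,"tz":13,"rx":0,"ry":0,"rz":0},{"tx":0.25,"ty":0.25,"tz":15,"rx":0,"ry":0,"rz":0},{"tx":0.25,"ty":0.25,"tz":16.2,"rx":0,"ry":0,"rz":0},{"tx":0.25,"ty":0.25,"tz":16.2,"rx":0,"ry":0,"rz":0},{"tx":0.25,"ty":0.25,"tz":16.2,"rx":0,"ry":0,"rz":0}]' 5 && python3 -m handwheel '[{"tx":0,"ty":0,"tz":0,"rx":0,"ry":0,"rz":0},{"tx":0,"ty":0,"tz":0,"rx":0,"ry":0,"rz":0},{"tx":0,"ty":0,"tz":0,"rx":0,"ry":0,"rz":0},{"tx":0,"ty":0,"tz":0,"rx":0,"ry":0,"rz":0},{"tx":0,"ty":0,"tz":0,"rx":0,"ry":0,"rz":0},{"tx":0,"ty":0,"tz":0,"rx":0,"ry":0,"rz":0}]' 0.8
```

```text
clock: 4.95
ee_pos: [500.4, -242.4, 55.2]
tcp_rot: [2.925, 1.144, 0.001]
ft_force: [-0.6, -0.8, -0.4]
finger_gap: 50.3
gripper_force: 0.0
clock: 5.7
ee_pos: [499.6, -241.6, 55.2]
tcp_rot: [-2.925, -1.144, 0.001]
ft_force: [-3.5, 2.7, 6.1]
finger_gap: 11.1
gripper_force: 60.0
```

Gripped with small forces. Turning clockwise 0.5 rad (28.6°).

```bash
python3 -m handwheel '[{"tx":0,"ty":0,"tz":0,"rx":0,"ry":0,"rz":5},{"tx":0,"ty":0,"tz":0,"rx":0,"ry":0,"rz":10},{"tx":0,"ty":0,"tz":0,"rx":0,"ry":0,"rz":15},{"tx":0,"ty":0,"tz":0,"rx":0,"ry":0,"rz":20},{"tx":0,"ty":0,"tz":0,"rx":0,"ry":0,"rz":25},{"tx":0,"ty":0,"tz":0,"rx":0,"ry":0,"rz":28.7},{"tx":0,"ty":0,"tz":0,"rx":0,"ry":0,"rz":28.7},{"tx":0,"ty":0,"tz":0,"rx":0,"ry":0,"rz":28.7}]' && python3 -c "
from h import *
o=readout.get_obs();print(R.from_rotvec(o['tcp_rot']).as_matrix()[:2,0],o['torque'],o['finger_gap'])"
```

```text
clock: 6.7
ee_pos: [499.5, -241.5, 55.2]
tcp_rot: [-3.117, -0.383, 0.002]
ft_force: [-3.6, 3.1, 4.8]
finger_gap: 10.8
gripper_force: 60.1
[0.97024943 0.24210482] [ 0.37441905  0.48753275 -0.00809957] 10.793658120156074
```

```bash
python3 -m handwheel '[{"tx":0,"ty":0,"tz":0,"rx":0,"ry":0,"rz":0},{"tx":0,"ty":0,"tz":0,"rx":0,"ry":0,"rz":0},{"tx":0,"ty":0,"tz":0,"rx":0,"ry":0,"rz":0},{"tx":0,"ty":0,"tz":0,"rx":0,"ry":0,"rz":0},{"tx":0,"ty":0,"tz":-2,"rx":0,"ry":0,"rz":0},{"tx":0,"ty":0,"tz":-7,"rx":0,"ry":0,"rz":0},{"tx":0,"ty":0,"tz":-12,"rx":0,"ry":0,"rz":0},{"tx":0,"ty":0,"tz":-16.5,"rx":0,"ry":0,"rz":0}]' 4.5 && python3 -m handwheel '[{"tx":0,"ty":0,"tz":0,"rx":0,"ry":0,"rz":0},{"tx":0,"ty":0,"tz":0,"rx":0,"ry":0,"rz":0}]' && python3 - <<'E'
from h import *
np.set_printoptions(precision=1,suppress=True)
c=eyes.camera_params("wrist");p,d=eyes.read_camera("wrist");cv2.imwrite("pics/w3.png",p[:,:,::-1])
o,dr=ray(c,np.stack(np.meshgrid(np.arange(640),np.arange(480)),-1).reshape(-1,2))
X=(o+dr*d.reshape(-1,1)).reshape(480,640,3)
m=(X[...,2]>74)&(X[...,2]<86)&(d>0)&(np.hypot(X[...,0]-500,X[...,1]+241)<40)
q=X[m]; print("bar top",len(q),q.mean(0),cv2.minAreaRect(q[:,:2].astype(np.float32)))
go(474.4,241.1,220,199.6)
E
```

```text
clock: 7.7
ee_pos: [499.9, -242.1, 221.3]
tcp_rot: [3.117, 0.383, 0.001]
ft_force: [-0.1, 0.0, 0.3]
finger_gap: 45.2
gripper_force: 0.0
clock: 7.95
ee_pos: [499.5, -241.7, 218.6]
tcp_rot: [-3.118, -0.383, 0.001]
ft_force: [-0.5, -0.5, -0.1]
finger_gap: 44.8
gripper_force: 0.0
bar top 1094 [ 501.3 -241.1   80.3] ((500.3849792480469, -241.18394470214844), (45.64659881591797, 11.369430541992188), 14.199766159057617)
shift cm [  9.3 -47.4  -0.1] rot deg [  0.1   0.2 174.4] t 8.0
```

View pics/w3.png

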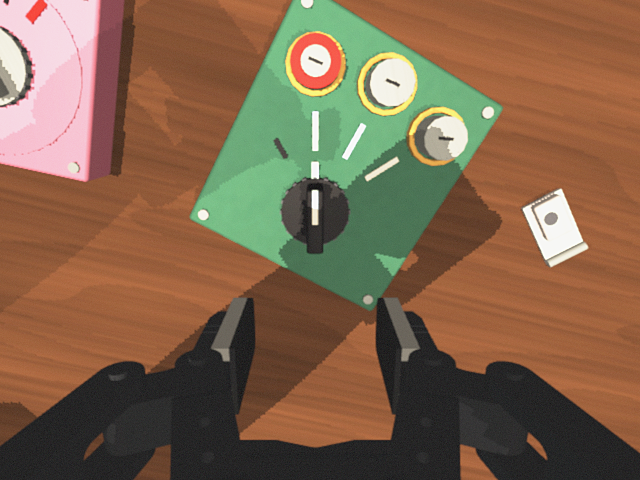

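The pointer nose (315,169) lines up with nest1's line (315,130) and the red-ringed cylinder (315,62). The bar has turned 28.4° and stayed there after release. Back to the dial.

```bash
python3 -m handwheel '[{"tx":0.5,"ty":-2.6,"tz":0,"rx":0,"ry":0,"rz":-10},{"tx":1,"ty":-5.2,"tz":0,"rx":0,"ry":0,"rz":-20},{"tx":1.5,"ty":-7.8,"tz":0,"rx":0,"ry":0,"rz":-30},{"tx":2,"ty":-10.4,"tz":0,"rx":0,"ry":0,"rz":-40},{"tx":2.5,"ty":-13,"tz":0,"rx":0,"ry":0,"rz":-50},{"tx":3,"ty":-15.6,"tz":0,"rx":0,"ry":0,"rz":-60},{"tx":3.5,"ty":-18.2,"tz":0,"rx":0,"ry":0,"rz":-70},{"tx":4,"ty":-20.8,"tz":0,"rx":0,"ry":0,"rz":-80}]' && python3 -c "
from h import *
go(474.4,241.1,200,199.6)"
```

```text
clock: 9.0
ee_pos: [487.1, -29.4, 217.0]
tcp_rot: [-2.133, -2.301, 0.003]
ft_force: [0.0, 0.2, 0.6]
finger_gap: 44.7
gripper_force: 0.0
shift cm [27.06  0.78  1.73] rot deg [-9.0000e-02 -2.7000e-01 -1.0527e+02] t 9.0
```

```bash
python3 -m handwheel '[{"tx":3.3,"ty":0.1,"tz":0,"rx":0,"ry":0,"rz":-10},{"tx":6.6,"ty":0.2,"tz":0,"rx":0,"ry":0,"rz":-20},{"tx":9.9,"ty":0.3,"tz":0,"rx":0,"ry":0,"rz":-30},{"tx":13.2,"ty":0.4,"tz":0,"rx":0,"ry":0,"rz":-40},{"tx":16.5,"ty":0.5,"tz":0,"rx":0,"ry":0,"rz":-50},{"tx":20,"ty":0.6,"tz":0,"rx":0,"ry":0,"rz":-60},{"tx":23.5,"ty":0.7,"tz":0,"rx":0,"ry":0,"rz":-70},{"tx":27,"ty":0.8,"tz":0,"rx":0,"ry":0,"rz":-80}]' && python3 -m handwheel '[{"tx":0,"ty":0,"tz":0,"rx":0,"ry":0,"rz":-10},{"tx":0,"ty":0,"tz":0,"rx":0,"ry":0,"rz":-20},{"tx":0,"ty":0,"tz":0,"rx":0,"ry":0,"rz":-25},{"tx":0,"ty":0,"tz":0,"rx":0,"ry":0,"rz":-25},{"tx":0,"ty":0,"tz":0,"rx":0,"ry":0,"rz":-25}]' && python3 - <<'E'
from h import *
np.set_printoptions(precision=1,suppress=True)
c=eyes.camera_params("wrist");p,d=eyes.read_camera("wrist");cv2.imwrite("pics/w4.png",p[:,:,::-1])
o,dr=ray(c,np.stack(np.meshgrid(np.arange(640),np.arange(480)),-1).reshape(-1,2))
X=(o+dr*d.reshape(-1,1)).reshape(480,640,3)
m=(X[...,2]>74)&(X[...,2]<86)&(d>0)&(np.hypot(X[...,0]-474,X[...,1]-241)<40)
q=X[m]; print("bar top",len(q),q.mean(0),cv2.minAreaRect(q[:,:2].astype(np.float32)))
go(474.4,241.1,54,199.6);print(readout.get_obs()['joint_positions'])
E
```

```text
clock: 10.0
ee_pos: [476.2, 240.2, 216.8]
tcp_rot: [-0.155, -3.134, 0.002]
ft_force: [-0.0, -0.5, -0.1]
finger_gap: 45.0
gripper_force: 0.0
clock: 10.62
ee_pos: [476.9, 239.2, 218.1]
tcp_rot: [0.516, -3.097, 0.0]
ft_force: [0.9, -0.3, -0.0]
finger_gap: 45.0
gripper_force: 0.0
bar top 1131 [473.8 240.9  80.1] ((475.008544921875, 241.20350646972656), (46.27384948730469, 11.79524040222168), 19.385732650756836)
shift cm [ 0.2  0.3 16.4] rot deg [ 0.  -0.1 -0.7] t 10.68
[ 0.3 -0.   1.9  0.   1.2 -1.6]
```

```bash
python3 -m handwheel '[{"tx":0.15,"ty":0.25,"tz":4,"rx":0,"ry":0,"rz":-0.6},{"tx":0.15,"ty":0.25,"tz":8,"rx":0,"ry":0,"rz":-0.6},{"tx":0.15,"ty":0.25,"tz":11,"rx":0,"ry":0,"rz":-0.6},{"tx":0.15,"ty":0.25,"tz":13,"rx":0,"ry":0,"rz":-0.6},{"tx":0.15,"ty":0.25,"tz":15,"rx":0,"ry":0,"rz":-0.6},{"tx":0.15,"ty":0.25,"tz":16.3,"rx":0,"ry":0,"rz":-0.6},{"tx":0.15,"ty":0.25,"tz":16.3,"rx":0,"ry":0,"rz":-0.6},{"tx":0.15,"ty":0.25,"tz":16.3,"rx":0,"ry":0,"rz":-0.6}]' 4.5 && python3 -m handwheel '[{"tx":0,"ty":0,"tz":0,"rx":0,"ry":0,"rz":0},{"tx":0,"ty":0,"tz":0,"rx":0,"ry":0,"rz":0},{"tx":0,"ty":0,"tz":0,"rx":0,"ry":0,"rz":0},{"tx":0,"ty":0,"tz":0,"rx":0,"ry":0,"rz":0},{"tx":0,"ty":0,"tz":0,"rx":0,"ry":0,"rz":0},{"tx":0,"ty":0,"tz":0,"rx":0,"ry":0,"rz":0}]' 0.8 && python3 -c "
from h import *
o=readout.get_obs();x=R.from_rotvec(o['tcp_rot']).as_matrix()[:2,0];print(np.degrees(np.arctan2(x[1],x[0]))+180,o['torque'])"
```

```text
clock: 11.68
ee_pos: [475.8, 241.5, 57.1]
tcp_rot: [-0.534, 3.094, 0.0]
ft_force: [-0.3, 0.3, 0.3]
finger_gap: 44.9
gripper_force: 0.0
clock: 12.42
ee_pos: [475.4, 242.4, 57.4]
tcp_rot: [-0.534, 3.095, 0.003]
ft_force: [-3.3, 4.6, 5.3]
finger_gap: 11.0
gripper_force: 59.6
19.593099983667116 [0.71538066 0.36847364 0.04506454]
```

```bash
python3 -m handwheel '[{"tx":0,"ty":0,"tz":0,"rx":0,"ry":0,"rz":5},{"tx":0,"ty":0,"tz":0,"rx":0,"ry":0,"rz":10},{"tx":0,"ty":0,"tz":0,"rx":0,"ry":0,"rz":15},{"tx":0,"ty":0,"tz":0,"rx":0,"ry":0,"rz":20},{"tx":0,"ty":0,"tz":0,"rx":0,"ry":0,"rz":25},{"tx":0,"ty":0,"tz":0,"rx":0,"ry":0,"rz":30},{"tx":0,"ty":0,"tz":0,"rx":0,"ry":0,"rz":35},{"tx":0,"ty":0,"tz":0,"rx":0,"ry":0,"rz":40}]' && python3 -m handwheel '[{"tx":0,"ty":0,"tz":0,"rx":0,"ry":0,"rz":5},{"tx":0,"ty":0,"tz":0,"rx":0,"ry":0,"rz":10},{"tx":0,"ty":0,"tz":0,"rx":0,"ry":0,"rz":15},{"tx":0,"ty":0,"tz":0,"rx":0,"ry":0,"rz":20},{"tx":0,"ty":0,"tz":0,"rx":0,"ry":0,"rz":25},{"tx":0,"ty":0,"tz":0,"rx":0,"ry":0,"rz":29},{"tx":0,"ty":0,"tz":0,"rx":0,"ry":0,"rz":29},{"tx":0,"ty":0,"tz":0,"rx":0,"ry":0,"rz":29}]' && python3 - <<'E'
from h import *
np.set_printoptions(precision=2,suppress=True)
o=readout.get_obs();x=R.from_rotvec(o['tcp_rot']).as_matrix()[:2,0];print(np.degrees(np.arctan2(x[1],x[0]))-180,o['torque'])
p,d=eyes.read_camera("wrist");cv2.imwrite("pics/w5.png",p[:,:,::-1])
for n in("top","scene"):
    p,d=eyes.read_camera(n);cv2.imwrite(f"pics/{n}5.png",p[:,:,::-1])
E
```

```text
clock: 13.42
ee_pos: [475.4, 241.6, 57.4]
tcp_rot: [0.559, 3.091, -0.0]
ft_force: [-2.7, 1.2, 5.4]
finger_gap: 10.7
gripper_force: 59.7
clock: 14.42
ee_pos: [475.0, 241.1, 57.4]
tcp_rot: [-1.31, -2.855, 0.003]
ft_force: [-2.5, 0.1, 7.4]
finger_gap: 11.0
gripper_force: 60.0
-49.28760276149097 [-0.06  0.67  0.28]
```

View pics/w5.png

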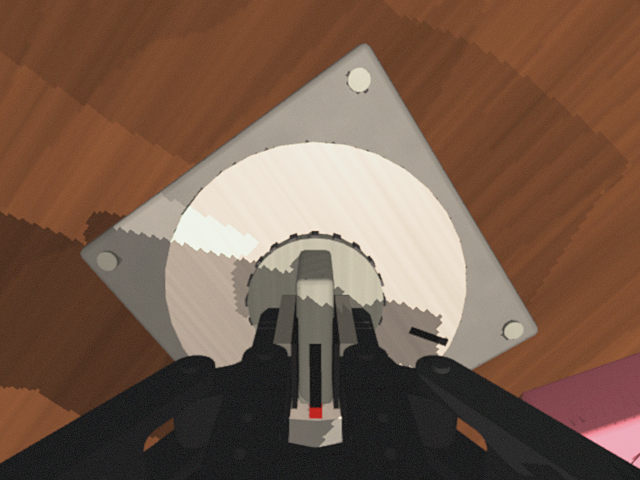

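```bash
python3 -c "
import cv2;i=cv2.imread('pics/scene5.png');cv2.imwrite('pics/c5.png',cv2.resize(i[180:310,100:550],None,fx=1.7,fy=1.7))"
```

```text
(no output)
```

View pics/c5.png

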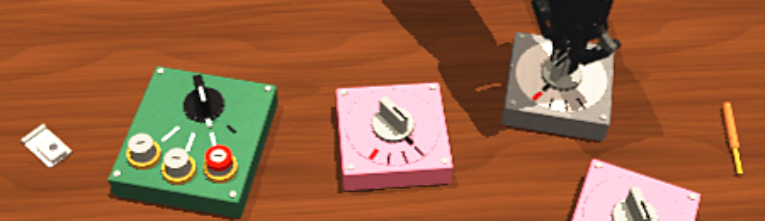

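The wrist view shows the gripped bar's black stripe (316,375) running straight onto the red mark (316,411). The tool is at -49.3° against the red mark's -49.5°, and the wrist reads 0.28 N m, so the spring is being held. The scene crop shows the selector at the red-ringed cylinder (218,158) and the clasp, punch and cylinders in place. Handing in.

```bash
python3 -c "
from workcell import workorder
print(workorder.hand_in())"
```

```text
the job is handed in; nothing more can be done
None
```

The job is handed in, with no verdict returned: the selector is clicked in at nest1, where the red-ringed cylinder stands, and the dial is still gripped on its third, red mark against the spring.

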